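Make up two workshop kits

TASK

Make up the two kits for the next class from the five parts on the mat. The rolling-car kit goes in the long tray with three compartments: the gear motor in the middle compartment, the rubber-tyred wheel in one end compartment and the ball caster in the other; the geared-drive kit goes in the shorter tray with two compartments: the square stepper motor in one and the white gear wheel in the other. Set each part down (do not drop it) flat on the floor of its compartment, the same way up as it lies now, and do not knock the jar, the tape roll or the screwdriver about.

Things in the scene. Friction and masses are not known exactly. Their poses are not given: they have to be found in the camera images.
- wheel_center (a point): Small robot wheel lying flat: a black rubber tyre 56 mm in diameter and 30 mm high with a white hub disc on top; about 50 g. The point is its centre, half-way up (15 mm above its underside). Grip it across the tyre in any direction. z up.
- gearmotor_center (a point): Gear motor lying down, 66 mm long (its x), 24 wide (its y), 28 high, 70 g: grey plastic gearbox from x = -33 to +9 mm, then a steel motor can 21 mm in diameter; a white stub shaft stands 8 mm up from the gearbox top at x = -24 mm. The point: midway along, half-way up the gearbox (14 mm above the underside). Grip it across the 24 mm width at the point. z up.
- caster_center (a point): Ball caster lying ball up, 60 g: steel foot plate 44 x 30 x 3 mm (44 along its x), on it a round black housing 30 mm in diameter up to 28 mm, with a steel ball showing on top up to 36 mm. The point: on the housing axis, 17 mm above the underside. Grip the round housing in any direction. z up.
- stepper_center (a point): Square stepper motor standing on its end, 240 g: 42 x 42 mm (along its x and y), body 40 mm high, aluminium and black, a steel shaft 5 mm in diameter pointing up from its middle to 56 mm. The point: centre of the square body (20 mm above the underside). Grip it across two opposite flat sides. z up.
- gear_center (a point): White plastic gear wheel lying flat, 45 g: toothed disc 60 mm in diameter, 10 mm thick, with a plain round hub 26 mm in diameter on it up to 32 mm. The point: on the axis, 16 mm above the underside. Grip it by the hub in any direction. z up.
- tray3: Fixed blue tray, 262 mm long (its x), 90 wide (its y), with three equal compartments in a row along x. Origin: centre of the underside, on the bench top (z = 0). Walls and dividers 3 mm thick, tops 15 mm and compartment floors 3 mm above the bench. Compartment centres at x = -86, 0, +86 mm, y = 0; each 83 x 84 mm inside.
- tray2: Fixed blue tray, 179 mm long (its x), 92 wide (its y), with two equal compartments along x. Origin: centre of the underside, on the bench top (z = 0). Walls and divider 3 mm thick, tops 15 mm and compartment floors 3 mm above the bench. Compartment centres at x = -44, +44 mm, y = 0; each 85 x 86 mm inside.
- jar_center (a point): Bystander: a small pale translucent jar with a white cap standing beside the mat, 56 mm in diameter, 64 mm high; the point is 32 mm above its underside. Leave it alone.
- tape_center (a point): Bystander: a cardboard-coloured roll of tape lying flat, 90 mm in diameter, 22 mm high; the point is its centre. Leave it alone.
- driver: Bystander: a black-handled screwdriver about 0.2 m long lying on the bench beyond the mat, handle towards its -x; the origin is under its middle. Leave it alone. (The five parts start on a fixed grey-green mat 2 mm thick, so their undersides are at z = 0.002 m.)
Things that resemble listed ones, but are neither listed nor needed, are in the scene too. Of the things like the part that bears wheel_center, leave any that is turquoise or yellow; of the rest the larger one is meant.

How it is judged (in metres and radians):
At the end, for the whole second after the job is handed in: Gear motor in the long tray's middle compartment, wheel and caster one at each end; stepper and gear one in each compartment of the short tray. Each centre within 36 mm of its compartment's along both axes, on the floor (height within 5 mm), upright within 0.12 rad, at rest (x of gearmotor_center in the frame of tray3 between -0.036 and 0.036 m and y of gearmotor_center in the frame of tray3 between -0.036 and 0.036 m and z of gearmotor_center in the frame of tray3 between 0.012 and 0.022 m and angle between gearmotor_center's own z axis and vertical below 0.12 rad and (((x of wheel_center in the frame of tray3 between 0.05 and 0.122 m and y of wheel_center in the frame of tray3 between -0.036 and 0.036 m and z of wheel_center in the frame of tray3 between 0.013 and 0.023 m and angle between wheel_center's own z axis and vertical below 0.12 rad) and (x of caster_center in the frame of tray3 between -0.122 and -0.05 m and y of caster_center in the frame of tray3 between -0.036 and 0.036 m and z of caster_center in the frame of tray3 between 0.015 and 0.025 m and angle between caster_center's own z axis and vertical below 0.12 rad)) or ((x of wheel_center in the frame of tray3 between -0.122 and -0.05 m and y of wheel_center in the frame of tray3 between -0.036 and 0.036 m and z of wheel_center in the frame of tray3 between 0.013 and 0.023 m and angle between wheel_center's own z axis and vertical below 0.12 rad) and (x of caster_center in the frame of tray3 between 0.05 and 0.122 m and y of caster_center in the frame of tray3 between -0.036 and 0.036 m and z of caster_center in the frame of tray3 between 0.015 and 0.025 m and angle between caster_center's own z axis and vertical below 0.12 rad))) and (((x of stepper_center in the frame of tray2 between 0.008 and 0.08 m and y of stepper_center in the frame of tray2 between -0.036 and 0.036 m and z of stepper_center in the frame of tray2 between 0.018 and 0.028 m and angle between stepper_center's own z axis and vertical below 0.12 rad) and (x of gear_center in the frame of tray2 between -0.08 and -0.008 m and y of gear_center in the frame of tray2 between -0.036 and 0.036 m and z of gear_center in the frame of tray2 between 0.014 and 0.024 m and angle between gear_center's own z axis and vertical below 0.12 rad)) or ((x of stepper_center in the frame of tray2 between -0.08 and -0.008 m and y of stepper_center in the frame of tray2 between -0.036 and 0.036 m and z of stepper_center in the frame of tray2 between 0.018 and 0.028 m and angle between stepper_center's own z axis and vertical below 0.12 rad) and (x of gear_center in the frame of tray2 between 0.008 and 0.08 m and y of gear_center in the frame of tray2 between -0.036 and 0.036 m and z of gear_center in the frame of tray2 between 0.014 and 0.024 m and angle between gear_center's own z axis and vertical below 0.12 rad))) and linear speed of each of wheel, gearmotor, caster, stepper, gear below 0.02 m/s and angular speed of each of wheel, gearmotor, caster, stepper, gear below 0.2 rad/s); the robot touches nothing.
It fails at once if the jar was knocked about (moved more than 40 mm) (distance of jar_center from where it was at the start of the episode above 0.04 m).
It fails at once if the tape roll was knocked about (moved more than 40 mm) (distance of tape_center from where it was at the start of the episode above 0.04 m).
It fails at once if the screwdriver was knocked about (moved more than 40 mm) (distance of driver from where it was at the start of the episode above 0.04 m).
It fails at once if a part was dropped (falling free faster than 0.8 m/s, about 35 mm of fall) ((linear speed of wheel above 0.8 m/s and contact force between wheel and anything else below 0.05 N) or (linear speed of gearmotor above 0.8 m/s and contact force between gearmotor and anything else below 0.05 N) or (linear speed of caster above 0.8 m/s and contact force between caster and anything else below 0.05 N) or (linear speed of stepper above 0.8 m/s and contact force between stepper and anything else below 0.05 N) or (linear speed of gear above 0.8 m/s and contact force between gear and anything else below 0.05 N)).
It also fails if it takes over 120 s, if anything falls off the work surface, if the arm or the gripper's body presses on something with over 40 N, if the wrist force passes 120 N, or if a joint passes its speed limit or range.

ROBOT

A 6-joint arm with a two-finger parallel gripper is mounted at the origin on the work surface. World frame = base frame: x ahead of the robot, y to its left, z up, the work surface at z = 0. Lengths are in mm, angles in rad, forces in N, time in s.
With the tool pointing down it reaches from about 275 to 875 mm from the base axis. Payload 12.5 kg.
Tool frame: the origin (TCP) lies at the very end of the fingers, on their centre line; the grasp point (between the pads) lies 19 mm behind it; y points along the fingers, z is the direction in which the jaws open and shut, and the axes are right-handed (so a half turn about y gives the same grasp; the last joint's range is limited). The gripper opens to 85 mm and grips with 20 to 120 N. Pads are 22 mm wide; open, the fingers measure 114 mm over their backs; the gripper's body (76 mm by 85 mm) begins 54 mm behind the grasp point. The pads swing forward as they close: fully open they stand 13 mm farther back than shut.
Start: joints at [1.127, 0.351, 1.652, -0, 1.139, -0.085], TCP at [193.101, 514.972, 231.29] pointing down, gripper open.
Joint ranges: [-2.75, 2.75], [-0.79, 2.1], [0.01, 2.65], [-1.57, 4.71], [0.07, 3.14], [-2.87, 2.87]. Speed limits (rad/s): [2.22, 2.22, 2.79, 3.14, 3.14, 3.14].

INTERFACE

Orientations are given as a rotation vector (axis times angle).
In Python, from rig import sense, cams, job, spot_in, silhouettes gives the robot as it stands. The module is installed in compiled form; this text tells all that it offers.
- The arm moves only by the shell command python3 -m pendant 'ROWS' [FORCE]. ROWS is JSON, a list of rows, each a list of 5 numbers: the opening, from 0 (shut) to 1 (fully open), then the shift along the tool's x, y, z in m, then the turn about the tool's y in rad. In form: [[claw, tx, ty, tz, roll], ...]. A call has 1 to 10 rows; each row shifts and turns the pose as measured when the row begins, along the tool's axes as they then stand; what a row does not reach is not made up. A row lasts 1/10 s, in which the tool goes at most 50 mm and 8.59 degrees, less where a joint would pass 70% of its speed; a pose out of reach is approached as far as the arm can. A call is refused whole if a number of a shift passes 0.05 or a number of a turn 0.15, either way. A call with a gripper value outside its range is refused whole. The fingers move at their own pace and stop on an object; FORCE is the grip in N (left out, the last holds). Time passes only in rows, so rows that do not move let the fingers close. It gives the time, the measured TCP pose, the force and the opening at its end, in the units of the state.
- sense(): the state, without advancing time (a new reading comes with each control period).
- cams.snapshot(name): name is "scene" or "top"; returns the picture (420x560x3 uint8, red, green, blue); there is no depth.
- cams.camera_params(name): a dict with "K" (3x3 intrinsics, pixels), "dist" ([k1, k2, p1, p2, k3] as OpenCV has them; the pictures are not rectified), "view" (4x4, takes a point from world to camera coordinates). Camera axes: x right, y down, z forward; pixel columns grow to the right and rows downward; lengths in mm; the calibration is good to about 2 mm. A picture is of the moment at which its call begins. camera_params takes no time and is no camera call.
- job.job_done(): hands the job in, once; it reports no verdict.
Trained networks look in the newest picture that a camera, given by its name, has taken for a name from the list of things; names that differ only in an ending like _2 or _b are one class to them, and where a whole thing is asked for, a point or a joint stands for the part that bears it (a point fixed in the world has none). Each returns a list of dicts, best first, with "conf" (0 to 1); they miss things now and then, are a little off and sometimes report something else, mostly with a low value. They report only what shows in the picture. A call takes as long as a camera call. They do not tell look-alikes from the thing itself.
- spot_in(query, camera): "point" ([column, row] in pixels, amid what is visible of it).
- silhouettes(query, camera): "pixels" (420x560 bool, what is visible of it) and "point" ([column, row] in pixels, amid what is visible of it).
The state is a dict: "time_s": time; "joint_positions": joint angles; "qd": joint speeds; "joint_efforts": joint torques, N m; "position": TCP position; "tool_rot": TCP orientation; "force": force on the tool from outside, world axes, zero at the start; "wrist_torque": the same for the moment, N m; "finger_gap": finger opening in mm.
Only numpy, scipy, OpenCV 4.12 (cv2) and the standard library are available. Lean on these libraries where they do the work, as an engineer would, in place of code of your own. Each camera call takes 0.05 s, during which the arm holds its last target. There are 200 camera calls.

## Working session

There is one attempt and no reset: what is moved stays moved. The work goes in short steps, Python scripts to look and compute and a shell command to move; the robot and the scene stay as the last step left them, time stands still between calls to the robot, and variables do not carry over. Pictures are saved under pics/ and viewed, about 12 in all and at most 16, crops included, and the job is handed in when it is done.

```bash
mkdir -p pics; cat > h.py <<'E'
import numpy as np,cv2
from rig import sense,cams,job,spot_in,silhouettes
def ray(cam,px):
    p=cams.camera_params(cam);K=np.array(p["K"],float);d=np.array(p["dist"],float);V=np.array(p["view"],float)
    u=cv2.undistortPoints(np.array([[px]],float),K,d)[0,0]
    R=V[:3,:3];o=-R.T@V[:3,3];return o,R.T@np.array([u[0],u[1],1])
def at(cam,px,z):
    o,d=ray(cam,px);return (o+d*(z-o[2])/d[2])
def proj(cam,P):
    p=cams.camera_params(cam);V=np.array(p["view"],float)
    return cv2.projectPoints(np.array(P,float).reshape(-1,1,3),cv2.Rodrigues(V[:3,:3])[0],V[:3,3],np.array(p["K"],float),np.array(p["dist"],float))[0].reshape(-1,2)
E
python3 - <<'E'
from h import *
for c in("top","scene"):
    cv2.imwrite(f"pics/{c}0.png",cv2.cvtColor(cams.snapshot(c),cv2.COLOR_RGB2BGR))
    o,d=ray(c,(280,210));print(c,o,d)
    for q in["wheel_center","gearmotor_center","caster_center","stepper_center","gear_center","tray3","tray2","jar_center","tape_center","driver"]:
        print(q,[(np.round(s["point"]).tolist(),round(s["conf"],2),at(c,s["point"],15).round().tolist()[:2]) for s in spot_in(q,c)])
s=sense();print(s["position"],s["tool_rot"],s["finger_gap"],cv2.Rodrigues(np.array(s["tool_rot"],float))[0].round(3))
E
```

```text
top [518.18996779 -14.75449318 854.09725495] [ 0.15846331 -0.00880497 -0.9873263 ]
wheel_center [([186.0, 126.0], 0.8, [830.0, 181.0]), ([162.0, 200.0], 0.78, [668.0, 224.0]), ([276.0, 204.0], 0.75, [666.0, -14.0]), ([226.0, 192.0], 0.7, [688.0, 91.0])]
gearmotor_center [([269.0, 250.0], 0.6, [571.0, -2.0])]
caster_center [([318.0, 203.0], 0.67, [670.0, -102.0])]
stepper_center [([326.0, 292.0], 0.66, [488.0, -117.0])]
gear_center [([223.0, 297.0], 0.61, [475.0, 89.0])]
tray3 [([123.0, 286.0], 0.75, [491.0, 289.0]), ([411.0, 298.0], 0.71, [478.0, -289.0])]
tray2 [([123.0, 286.0], 0.75, [491.0, 289.0]), ([411.0, 298.0], 0.71, [478.0, -289.0])]
jar_center [([149.0, 158.0], 0.84, [759.0, 256.0])]
tape_center [([121.0, 285.0], 0.28, [494.0, 294.0])]
driver [([292.0, 140.0], 0.73, [804.0, -44.0])]
scene [935.362311   322.77201263 808.43641934] [-0.32629994 -0.38524411 -0.8632055 ]
wheel_center [([351.0, 294.0], 0.84, [660.0, 223.0]), ([274.0, 335.0], 0.76, [837.0, 179.0]), ([273.0, 224.0], 0.72, [673.0, -14.0]), ([300.0, 258.0], 0.55, [685.0, 91.0]), ([256.0, 122.0], 0.3, [496.0, -288.0])]
gearmotor_center [([308.0, 201.0], 0.6, [568.0, -4.0]), ([214.0, 252.0], 0.42, [819.0, -49.0]), ([329.0, 336.0], 0.4, [757.0, 253.0])]
caster_center [([252.0, 202.0], 0.75, [671.0, -93.0])]
stepper_center [([301.0, 156.0], 0.89, [485.0, -117.0])]
gear_center [([361.0, 206.0], 0.65, [482.0, 90.0])]
tray3 [([256.0, 121.0], 0.81, [497.0, -290.0]), ([423.0, 274.0], 0.68, [510.0, 296.0])]
tray2 [([256.0, 121.0], 0.81, [497.0, -290.0]), ([423.0, 274.0], 0.68, [510.0, 296.0])]
jar_center [([330.0, 331.0], 0.83, [748.0, 247.0]), ([215.0, 252.0], 0.64, [817.0, -47.0])]
tape_center [([187.0, 183.0], 0.8, [757.0, -248.0])]
driver [([216.0, 251.0], 0.83, [813.0, -48.0])]
[193.11237684 514.97562693 231.30645616] [-1.55239366  0.28151314 -0.28153775] 85.28176906925316 [[ 0.936  0.     0.351]
 [-0.351  0.     0.936]
 [ 0.    -1.     0.   ]]
```

View pics/top0.png

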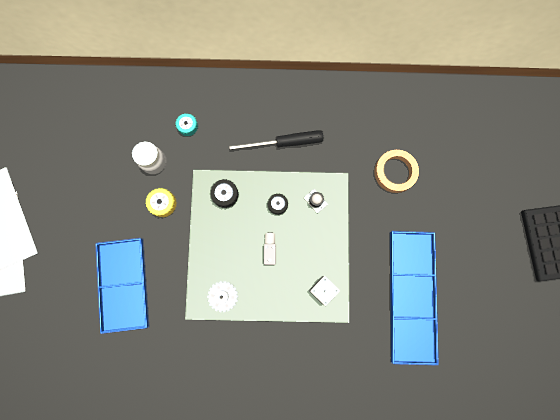

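View pics/scene0.png

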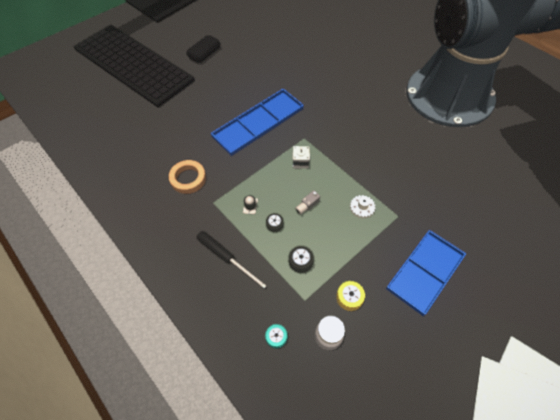

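```bash
cat > fit.py <<'E'
from h import *
from scipy.optimize import minimize
def box(x0,x1,y0,y1,z0,z1): return np.array([[x,y,z] for x in(x0,x1) for y in(y0,y1) for z in(z0,z1)],float)
def cyl(r,z0,z1,n=24):
    t=np.arange(n)*2*np.pi/n;return np.array([[r*np.cos(a),r*np.sin(a),z] for a in t for z in(z0,z1)])
M={"wheel_center":[cyl(28,0,30)],
"gearmotor_center":[box(-33,9,-12,12,0,28),np.array([[x,10.5*np.cos(a),14+10.5*np.sin(a)] for x in(9,33) for a in np.arange(24)*np.pi/12])],
"caster_center":[box(-22,22,-15,15,0,3),cyl(15,3,28),cyl(8,28,35)],
"stepper_center":[box(-21,21,-21,21,0,40),cyl(2.5,40,56)],
"gear_center":[cyl(30,0,10),cyl(13,10,32)],
"tray3":[box(-131,131,-45,45,0,15)],"tray2":[box(-89.5,89.5,-46,46,0,15)]}
S=8
def mask(cam,q,p,z):
    m=np.zeros((420*2,560*2),np.uint8);c,s=np.cos(p[2]),np.sin(p[2])
    for P in M[q]:
        W=np.c_[c*P[:,0]-s*P[:,1]+p[0],s*P[:,0]+c*P[:,1]+p[1],P[:,2]+z]
        uv=(proj(cam,W)*2+.5)
        cv2.fillConvexPoly(m,np.round(cv2.convexHull(uv.astype(np.float32))*S).astype(np.int32),1,shift=3)
    return m>0
def fit(q,obs,x0,y0,z=2,yaws=(0,.5,1,1.5,2,2.5)):
    """obs: {cam: bool mask}"""
    O={c:cv2.resize(o.astype(np.uint8),(1120,840),interpolation=cv2.INTER_LINEAR)>0 for c,o in obs.items()}
    O={c:cv2.resize(o.astype(np.float32),(1120,840),interpolation=cv2.INTER_LINEAR)>.5 for c,o in obs.items()}
    def f(p):
        p=[p[0],p[1],p[2]/30];e=0
        for c,o in O.items():
            m=mask(c,q,p,z);e+=1-(m&o).sum()/max(1,(m|o).sum())
        return e/len(O)
    best=None
    for y in yaws:
        r=minimize(f,[x0,y0,y*30],method="Nelder-Mead",options=dict(initial_simplex=[[x0,y0,y*30],[x0+6,y0,y*30],[x0,y0+6,y*30],[x0,y0,y*30+8]],maxiter=70,xatol=.1,fatol=1e-4))
        if best is None or r.fun<best.fun: best=r
    return best.x[0],best.x[1],best.x[2]/30,1-best.fun
def find(q,xy,z=2,yaws=(0,.5,1,1.5,2,2.5),cs=("top","scene"),snap=True):
    obs={}
    for c in cs:
        if snap: cams.snapshot(c)
        L=silhouettes(q,c);t=proj(c,[[*xy,15]])[0]
        L=[s for s in L if np.hypot(*(np.array(s["point"])-t))<22]
        if L: obs[c]=L[0]["pixels"]
    out={"both":fit(q,obs,*xy,z,yaws)} if obs else {}
    if len(obs)>1:
        for c in obs: out[c]=fit(q,{c:obs[c]},*xy,z,[out["both"][2]])
    return out
E
cat > m.py <<'E'
from fit import *
im=cams.snapshot("top");cams.snapshot("scene")
C=cv2.resize(cv2.cvtColor(im,cv2.COLOR_RGB2BGR)[160:330,140:360],None,fx=3.5,fy=3.5,interpolation=cv2.INTER_CUBIC);cv2.imwrite("pics/crop1.png",C)
for q,xy,z,y in[("wheel_center",(686,91),2,[0]),("gearmotor_center",(569,-3),2,[0,1.5,3,4.5]),("caster_center",(670,-97),2,(0,.5,1,1.5,2,2.5)),("stepper_center",(486,-117),2,[0,.4,.8,1.2]),("gear_center",(478,90),2,[0]),("tray3",(485,-289),0,[1.57]),("tray2",(500,292),0,[1.4,1.7])]:
    print(q,{k:np.round(v,2).tolist() for k,v in find(q,xy,z,y,snap=False).items()})
E
time python3 m.py
```

```text
wheel_center {'both': [684.83, 95.22, 0.15, 0.94], 'top': [684.18, 94.78, 0.17, 0.94], 'scene': [685.5, 96.17, 0.34, 0.94]}
gearmotor_center {'both': [574.01, -1.99, 6.32, 0.89], 'top': [574.27, -2.05, 6.32, 0.89], 'scene': [573.28, -2.53, 6.31, 0.91]}Traceback (most recent call last):
  File "m.py", line 5, in <module>
    print(q,{k:np.round(v,2).tolist() for k,v in find(q,xy,z,y,snap=False).items()})
                                                 ~~~~^^^^^^^^^^^^^^^^^^^^^
  File "fit.py", line 41, in find
    out={"both":fit(q,obs,*xy,z,yaws)} if obs else {}
                ~~~^^^^^^^^^^^^^^^^^^
  File "fit.py", line 31, in fit
    r=minimize(f,[x0,y0,y*30],method="Nelder-Mead",options=dict(initial_simplex=[[x0,y0,y*30],[x0+6,y0,y*30],[x0,y0+6,y*30],[x0,y0,y*30+8]],maxiter=70,xatol=.1,fatol=1e-4))
    res = _minimize_neldermead(fun, x0, args, callback, bounds=bounds,
                               **options)
    fsim[j] = func(sim[j])
              ~~~~^^^^^^^^
    fx = function(np.copy(x), *(wrapper_args + args))
  File "fit.py", line 27, in f
    m=mask(c,q,p,z);e+=1-(m&o).sum()/max(1,(m|o).sum())
  File "fit.py", line 17, in mask
    uv=(proj(cam,W)*2+.5)
        ~~~~^^^^^^^
  File "h.py", line 10, in proj
    p=cams.camera_params(cam);V=np.array(p["view"],float)
ValueError: time passes only in moves, steps and waits

real	0m19.372s
user	0m10.835s
sys	0m0.726s
```

View pics/crop1.png

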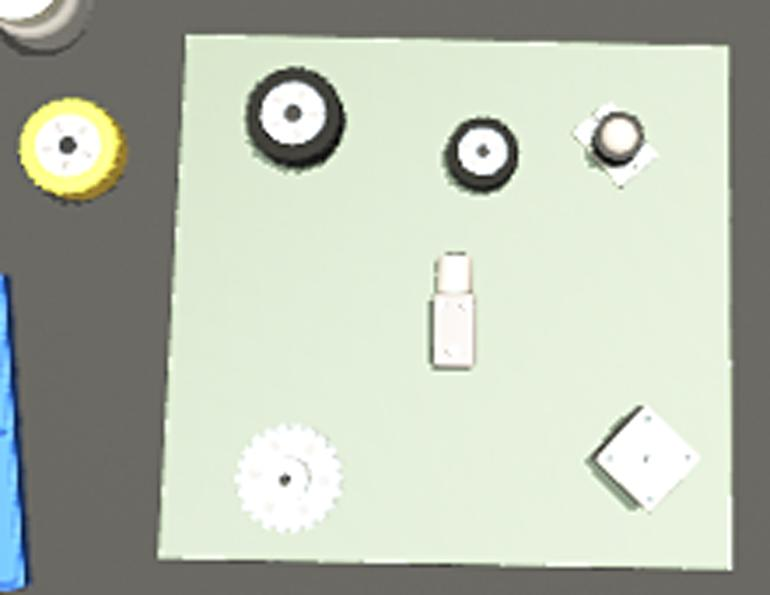

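The crop shows the four wheel-like things (top picture): large black (224,194), small black (278,204), yellow (160,203) and turquoise (186,125). The large black one is meant. The other parts have no look-alikes. The fit queried the calibration too often, so I'm caching it.

```bash
sed -i 's/^from rig.*/&\nimport functools\nCP=functools.cache(lambda c: cams.camera_params(c))/; s/p=cams.camera_params(cam)/p=CP(cam)/' h.py; sed -i '/INTER_LINEAR)>0 for/d' fit.py
sed -i 's/("wheel_center",(686,91),2,\[0\]),("gearmotor_center",(569,-3),2,\[0,1.5,3,4.5\]),//' m.py; time python3 m.py; grep -n CP h.py
```

```text
caster_center {'both': [676.02, -95.85, 0.75, 0.86], 'top': [676.54, -96.09, 0.73, 0.92], 'scene': [675.25, -95.68, 0.79, 0.82]}
stepper_center {'both': [492.25, -111.16, 0.84, 0.95], 'top': [491.84, -111.68, 0.8, 0.94], 'scene': [491.39, -110.14, 0.83, 0.94]}
gear_center {'both': [475.88, 90.62, 0.39, 0.91], 'top': [475.52, 92.14, 0.62, 0.88], 'scene': [476.24, 90.57, 0.64, 0.96]}
tray3 {'both': [483.96, -295.75, 3.13, 0.97], 'top': [483.09, -295.98, 3.13, 0.98], 'scene': [484.58, -294.75, 3.13, 0.97]}
tray2 {'both': [495.7, 295.45, 0.14, 0.96], 'top': [494.28, 294.82, 0.14, 0.96], 'scene': [497.15, 295.58, 0.14, 0.98]}
4:CP=functools.cache(lambda c: cams.camera_params(c))
6:    p=CP(cam);K=np.array(p["K"],float);d=np.array(p["dist"],float);V=np.array(p["view"],float)
12:    p=CP(cam);V=np.array(p["view"],float)
real	0m11.581s
user	0m7.988s
sys	0m0.283s
```

```bash
python3 -m pendant '[[0.6,0,0.02,0,-0.12],[0.6,0,0.02,0,-0.12],[0.6,0,0.02,0,-0.12],[0.6,0,0,0,0]]' 40; python3 -m pendant '[[0.6,0.031,0,-0.047,0],[0.6,0.031,0,-0.047,0],[0.6,0.031,0,-0.047,0],[0.6,0.031,0,-0.047,0],[0.6,0.031,0,-0.047,0],[0.6,0.031,0,-0.047,0],[0.6,0.031,0,-0.047,0],[0.6,0.031,0,-0.047,0],[0.6,0.031,0,-0.047,0],[0.6,0,0,0,0]]'
```

```text
time_s: 2.5
position: [193.4, 515.5, 170.3]
tool_rot: [-1.569, -0.011, 0.01]
force: [0.5, 0.4, 0.2]
finger_gap: 51.1
time_s: 3.5
position: [447.9, 136.9, 179.0]
tool_rot: [-1.561, 0.005, -0.029]
force: [0.3, 0.7, 0.3]
finger_gap: 51.6
```

```bash
cat > s.py <<'E'
import sys
from h import *
s=sense();R=cv2.Rodrigues(np.array(s["tool_rot"],float))[0];p=np.array(s["position"])
print(p.round(1),"jaw deg",round(np.degrees(np.arctan2(R[1,2],R[0,2])),2),"tilt deg",round(np.degrees(np.arccos(-R[2,1])),2),"gap",round(s["finger_gap"],1),"F",np.round(s["force"],1),"j6",round(s["joint_positions"][5],2))
if len(sys.argv)>3: print("shift mm tool", (R.T@(np.array(sys.argv[1:4],float)-p)).round(1))
E
python3 -m pendant '[[0.6,0,0,0,0]]'; python3 s.py 476 91.5 60
```

```text
time_s: 3.6
position: [448.5, 136.2, 179.8]
tool_rot: [-1.56, 0.009, -0.033]
force: [-0.1, 0.6, -0.2]
finger_gap: 51.0
[448.5 136.2 179.8] jaw deg 88.46 tilt deg 1.08 gap 51.0 F [-0.1  0.6 -0.2] j6 -1.36
shift mm tool [ 26.8 119.8 -45.2]
```

```bash
python3 -m pendant '[[0.6,0.009,0.04,-0.015,0],[0.6,0.009,0.04,-0.015,0],[0.6,0.009,0.03,-0.015,0],[0.6,0,0.01,0,0],[0.6,0,0,0,0]]';  python3 s.py 476 91.5 15
```

```text
time_s: 4.1
position: [478.5, 96.0, 60.4]
tool_rot: [-1.558, 0.006, -0.042]
force: [0.7, -0.1, 0.1]
finger_gap: 51.4
[478.5  96.   60.4] jaw deg 88.23 tilt deg 1.51 gap 51.4 F [ 0.7 -0.1  0.1] j6 -1.46
shift mm tool [-3.4 45.3 -5.1]
```

```bash
python3 -m pendant '[[0.6,-0.003,0.012,-0.004,0],[0.6,0,0.012,-0.001,0],[0.6,0,0.012,0,0],[0.6,0,0.009,0,0],[0.6,0,0,0,0]]';  python3 s.py 476 91.5 15
python3 - <<'E'
from h import *
a=cv2.cvtColor(cams.snapshot("scene"),cv2.COLOR_RGB2BGR)
u=proj("scene",[[476,91,20]])[0].astype(int);print(u)
cv2.imwrite("pics/gear.png",cv2.resize(a[u[1]-70:u[1]+50,u[0]-80:u[0]+80],None,fx=4,fy=4,interpolation=cv2.INTER_CUBIC))
E
```

```text
time_s: 4.6
position: [478.1, 96.0, 17.6]
tool_rot: [-1.557, -0.0, -0.046]
force: [0.5, -0.2, -0.2]
finger_gap: 51.3
[478.1  96.   17.6] jaw deg 88.35 tilt deg 1.86 gap 51.3 F [ 0.5 -0.2 -0.2] j6 -1.46
shift mm tool [-2.   2.5 -4.6]
[363 203]
```

View pics/gear.png

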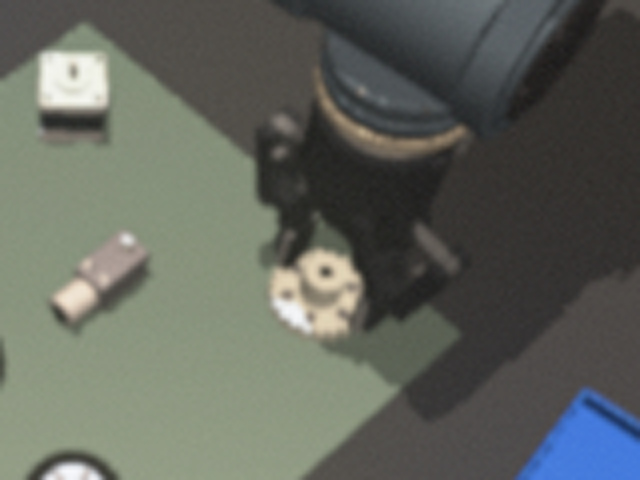

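```bash
python3 -m pendant '[[0.6,-0.004,0.004,-0.008,0],[0.6,0,0,0,0],[0.6,0,0,0,0]]';  python3 s.py 476 91.5 15;python3 -m pendant '[[0.6,0,0,0,0],[0.6,0,0,0,0],[0.6,0,0,0,0],[0.6,0,0,0,0]]';  python3 s.py 476 91.5 15
```

```text
time_s: 4.95
position: [474.3, 87.5, 14.2]
tool_rot: [-1.557, -0.001, -0.047]
force: [-0.4, -0.7, -0.1]
finger_gap: 51.3
[474.3  87.5  14.2] jaw deg 88.34 tilt deg 1.94 gap 51.3 F [-0.4 -0.7 -0.1] j6 -1.48
shift mm tool [ 1.6 -0.7  4. ]
time_s: 5.35
position: [474.7, 87.4, 14.8]
tool_rot: [-1.556, -0.002, -0.048]
force: [0.7, -0.1, 0.1]
finger_gap: 51.3
[474.7  87.4  14.8] jaw deg 88.31 tilt deg 2.0 gap 51.3 F [ 0.7 -0.1  0.1] j6 -1.48
shift mm tool [ 1.1 -0.1  4.1]
```

```bash
python3 -m pendant '[[0.6,0,0,0.005,0],[0,0,0,0,0],[0,0,0,0,0],[0,0,0,0,0],[0,0,0,0,0],[0,0,0,0,0]]' 40;  python3 s.py; python3 -m pendant '[[0,0,-0.02,0,0],[0,0,-0.03,0,0],[0,0,-0.03,0,0],[0,0,-0.03,0,0],[0,0,0,0,0]]';  python3 s.py 452 289 120
```

```text
time_s: 5.95
position: [475.1, 93.1, 15.2]
tool_rot: [-1.556, -0.003, -0.048]
force: [-0.4, -0.0, -0.1]
finger_gap: 24.4
[475.1  93.1  15.2] jaw deg 88.34 tilt deg 2.03 gap 24.4 F [-0.4 -0.  -0.1] j6 -1.47
time_s: 6.45
position: [470.4, 91.4, 127.7]
tool_rot: [-1.557, 0.001, -0.046]
force: [0.1, -0.9, -0.3]
finger_gap: 24.7
[470.4  91.4 127.7] jaw deg 88.32 tilt deg 1.83 gap 24.7 F [ 0.1 -0.9 -0.3] j6 -1.46
shift mm tool [-24.5   9.9 196.8]
```

```bash
python3 -m pendant '[[0,-0.005,0,0.04,0],[0,-0.005,0,0.04,0],[0,-0.005,0,0.04,0],[0,-0.005,0,0.04,0],[0,-0.005,0,0.04,0],[0,0,0,0,0]]';  python3 s.py 452 289 60
```

```text
time_s: 7.05
position: [450.3, 298.2, 126.4]
tool_rot: [-1.557, 0.005, -0.049]
force: [-0.1, 0.5, -0.7]
finger_gap: 24.6
[450.3 298.2 126.4] jaw deg 88.04 tilt deg 1.76 gap 24.6 F [-0.1  0.5 -0.7] j6 -1.03
shift mm tool [  0.2  66.3 -10. ]
```

```bash
python3 -m pendant '[[0,0,0.03,-0.01,0],[0,0,0.03,0,0],[0,0,0.02,0,0],[0,0,0,0,0]]';  python3 s.py 452 289 18
```

```text
time_s: 7.45
position: [450.7, 288.9, 40.8]
tool_rot: [-1.558, 0.005, -0.045]
force: [0.1, 0.3, 0.1]
finger_gap: 24.6
[450.7 288.9  40.8] jaw deg 88.2 tilt deg 1.63 gap 24.6 F [0.1 0.3 0.1] j6 -1.05
shift mm tool [ 0.7 22.9 -0.1]
```

```bash
python3 - <<'E'
from h import *
a=cv2.cvtColor(cams.snapshot("scene"),cv2.COLOR_RGB2BGR)
u=proj("scene",[[480,290,20]])[0].astype(int);print(u)
cv2.imwrite("pics/gear2.png",cv2.resize(a[u[1]-80:u[1]+60,u[0]-80:u[0]+80],None,fx=4,fy=4,interpolation=cv2.INTER_CUBIC))
E
```

```text
[430 262]
```

View pics/gear2.png

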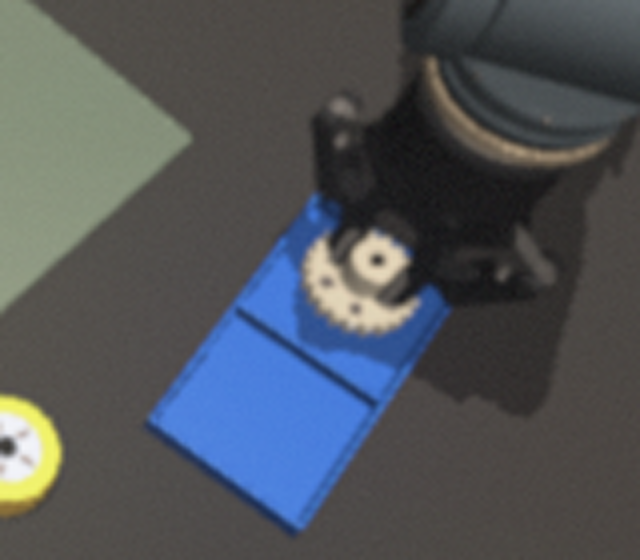

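The gear is held at crop (375,260), centred over the near compartment, so I'm lowering it.

```bash
python3 -m pendant '[[0,0.001,0.012,0,0],[0,0,0.008,0,0],[0,0,0.003,0,0],[0,0,0,0,0]]';  python3 s.py 452 289 16
```

```text
time_s: 7.9
position: [454.3, 289.5, 19.4]
tool_rot: [-1.556, 0.002, -0.049]
force: [0.2, -0.1, -0.4]
finger_gap: 24.4
[454.3 289.5  19.4] jaw deg 88.17 tilt deg 1.89 gap 24.4 F [ 0.2 -0.1 -0.4] j6 -1.05
shift mm tool [-2.4  3.3 -0.6]
```

```bash
python3 -m pendant '[[0,0,0.004,0,0],[0,0,0,0,0]]';  python3 s.py 452 289 16
```

```text
time_s: 8.1
position: [455.1, 290.0, 16.0]
tool_rot: [-1.555, 0.001, -0.05]
force: [-0.1, 0.1, -0.3]
finger_gap: 24.4
[455.1 290.   16. ] jaw deg 88.17 tilt deg 2.01 gap 24.4 F [-0.1  0.1 -0.3] j6 -1.05
shift mm tool [-3.1 -0.1 -1.1]
```

```bash
python3 -m pendant '[[0.5,0,0,0,0],[0.5,0,0,0,0],[0.6,0,0,0,0],[0.6,0,-0.02,0,0],[0.6,0,-0.04,0,0],[0.6,0,-0.04,0,0],[0.7,0,-0.02,0,0],[0.7,0,0,0,0]]';python3 -m pendant '[[0.75,0,0,0,0.12],[0.75,0,0,0,0.12],[0.75,0,0,0,0.12],[0.75,0,0,0,0.12],[0.75,0,0,0,0.12],[0.75,0,0,0,0.12],[0.75,0,0,0,0]]';  python3 s.py 492 -111 120
python3 -c "
from fit import *
print(find('gear_center',(454,290),3,[0]))"
```

```text
time_s: 8.9
position: [450.7, 287.9, 140.1]
tool_rot: [-1.556, 0.001, -0.049]
force: [-0.1, -0.5, -1.8]
finger_gap: 59.7
time_s: 9.6
position: [448.5, 286.7, 133.9]
tool_rot: [-1.463, 0.593, -0.623]
force: [0.3, -0.6, -0.5]
finger_gap: 63.9
[448.5 286.7 133.9] jaw deg 45.31 tilt deg 1.57 gap 63.9 F [ 0.3 -0.6 -0.5] j6 -0.31
shift mm tool [ 310.5   10.5 -252.4]
{'both': (np.float64(455.3798711282816), np.float64(289.75510898026687), np.float64(-5.999717924945099e-05), np.float64(0.9030872130649374)), 'top': (np.float64(455.37739965563554), np.float64(290.3544694144375), np.float64(0.020130292347245497), np.float64(0.9517766497461929)), 'scene': (np.float64(457.0870275669439), np.float64(289.95184009297924), np.float64(0.05941969408166861), np.float64(0.8638786387863878))}
```

```bash
python3 -m pendant '[[0.75,0.03,0,-0.025,0],[0.75,0.03,0,-0.025,0],[0.75,0.03,0,-0.025,0],[0.75,0.03,0,-0.025,0],[0.75,0.03,0,-0.025,0],[0.75,0.03,0,-0.025,0],[0.75,0.03,0,-0.025,0],[0.75,0.03,0,-0.025,0],[0.75,0.03,0,-0.025,0],[0.75,0,0,0,-0.03]]';  python3 s.py 492 -111 75
```

```text
time_s: 10.8
position: [489.9, -75.0, 131.4]
tool_rot: [-1.474, 0.541, -0.58]
force: [-0.3, 0.8, -0.4]
finger_gap: 63.8
[489.9 -75.  131.4] jaw deg 48.83 tilt deg 1.91 gap 63.8 F [-0.3  0.8 -0.4] j6 -1.13
shift mm tool [ 24.4  56.1 -27.4]
```

```bash
python3 -m pendant '[[0.75,0.024,0.01,-0.028,0],[0.75,0,0.025,0,0],[0.75,0,0.02,0,0],[0.75,0,0,0,0]]';  python3 s.py 492 -111 8
```

```text
time_s: 11.2
position: [492.2, -115.0, 75.1]
tool_rot: [-1.476, 0.533, -0.578]
force: [-0.8, -0.0, -0.1]
finger_gap: 64.1
[ 492.2 -115.    75.1] jaw deg 49.2 tilt deg 2.06 gap 64.1 F [-0.8 -0.  -0.1] j6 -1.22
shift mm tool [-4.1 67.1  0.9]
```

```bash
python3 -m pendant '[[0.75,-0.004,0.02,0.001,0.03],[0.75,0,0.018,0,0],[0.75,0,0.015,0,0],[0.75,0,0.008,0,0],[0.75,0,0,0,0]]';  python3 s.py 492 -111 8
```

```text
time_s: 11.7
position: [494.2, -110.9, 15.8]
tool_rot: [-1.47, 0.548, -0.6]
force: [-0.6, 0.5, 0.9]
finger_gap: 64.0
[ 494.2 -110.9   15.8] jaw deg 47.84 tilt deg 2.27 gap 64.0 F [-0.6  0.5  0.9] j6 -1.19
shift mm tool [-1.7  7.7 -1.8]
```

```bash
python3 -m pendant '[[0.75,-0.003,0.008,-0.003,0],[0.75,0,0,0,0],[0,0,0,0,0],[0,0,0,0,0],[0,0,0,0,0],[0,0,0,0,0],[0,0,0,0,0]]' 60;  python3 s.py 492 -111 8; python3 -m pendant '[[0,0,-0.02,0,0],[0,0,-0.03,0,0],[0,0,-0.04,0,0],[0,0,-0.03,0,0],[0,0,0,0,0]]';  python3 s.py 539 301.5 110
```

```text
time_s: 12.4
position: [491.1, -111.4, 10.1]
tool_rot: [-1.47, 0.544, -0.601]
force: [0.5, 0.5, -1.7]
finger_gap: 41.6
[ 491.1 -111.4   10.1] jaw deg 47.92 tilt deg 2.43 gap 41.6 F [ 0.5  0.5 -1.7] j6 -1.2
shift mm tool [0.3 2.1 0.8]
time_s: 12.9
position: [485.0, -112.1, 132.9]
tool_rot: [-1.47, 0.547, -0.598]
force: [0.1, -0.2, -3.0]
finger_gap: 41.3
[ 485.  -112.1  132.9] jaw deg 47.92 tilt deg 2.23 gap 41.3 F [ 0.1 -0.2 -3. ] j6 -1.19
shift mm tool [-237.7   28.9  342.2]
```

```bash
python3 -m pendant '[[0,-0.026,0,0.037,0],[0,-0.026,0,0.037,0],[0,-0.026,0,0.037,0],[0,-0.026,0,0.037,0],[0,-0.026,0,0.037,0],[0,-0.026,0,0.037,0],[0,-0.026,0,0.037,0],[0,-0.026,0,0.037,0],[0,-0.026,0,0.037,0],[0,0,0,0,0]]';  python3 s.py 539 301.5 60
```

```text
time_s: 13.9
position: [533.5, 306.3, 127.9]
tool_rot: [-1.474, 0.556, -0.598]
force: [0.1, -1.2, -1.2]
finger_gap: 41.2
[533.5 306.3 127.9] jaw deg 47.63 tilt deg 1.8 gap 41.2 F [ 0.1 -1.2 -1.2] j6 -0.38
shift mm tool [ 6.  68.  -1.6]
```

Stepper underside is about TCP−8, so it should be released at TCP z ≈ 11.

```bash
python3 -m pendant '[[0,0.006,0.03,-0.002,0],[0,0,0.03,0,0],[0,0,0.02,0,0],[0,0,0,0,0]]';  python3 s.py 539 301.5 12
```

```text
time_s: 14.3
position: [536.8, 301.5, 40.4]
tool_rot: [-1.479, 0.557, -0.593]
force: [-0.7, 0.0, -2.1]
finger_gap: 41.4
[536.8 301.5  40.4] jaw deg 47.82 tilt deg 1.53 gap 41.4 F [-0.7  0.  -2.1] j6 -0.39
shift mm tool [ 1.2 28.4  0.8]
```

```bash
python3 -m pendant '[[0,0.001,0.012,0,0],[0,0,0.01,0,0],[0,0,0.005,0,0],[0,0,0,0,0]]';  python3 s.py 539 301.5 11
```

```text
time_s: 14.7
position: [538.7, 300.4, 11.9]
tool_rot: [-1.478, 0.557, -0.594]
force: [-0.1, -0.3, -2.0]
finger_gap: 40.9
[538.7 300.4  11.9] jaw deg 47.78 tilt deg 1.54 gap 40.9 F [-0.1 -0.3 -2. ] j6 -0.39
shift mm tool [-0.5  0.9  1.1]
```

```bash
python3 -m pendant '[[0,0,0.002,0,0],[0.6,0,0,0,0],[0.62,0,0,0,0],[0.62,0,0,0,0],[0.62,0,-0.02,0,0],[0.62,0,-0.04,0,0],[0.7,0,-0.04,0,0],[0.8,0,-0.03,0,0],[0.9,0,0,0,0]]';  python3 s.py 685 95.5 110
python3 -c "
from fit import *
print(find('stepper_center',(538,301),3,[0.2,.8]))"
```

```text
time_s: 15.6
position: [536.2, 300.2, 147.5]
tool_rot: [-1.475, 0.554, -0.596]
force: [0.6, 0.4, 0.6]
finger_gap: 76.7
[536.2 300.2 147.5] jaw deg 47.79 tilt deg 1.81 gap 76.7 F [0.6 0.4 0.6] j6 -0.39
shift mm tool [247.   40.7 -52.7]
{'both': (np.float64(540.8078401518426), np.float64(299.4326324354859), np.float64(0.839328474663524), np.float64(0.8833352593024307)), 'top': (np.float64(539.7019368392164), np.float64(299.15045070598126), np.float64(0.8314285624805576), np.float64(0.9258715596330275)), 'scene': (np.float64(542.3503051413953), np.float64(299.8133929050775), np.float64(0.8609496298987712), np.float64(0.8452200303490136))}
```

```bash
python3 -m pendant '[[1,0.031,0,-0.007,0],[1,0.031,0,-0.007,0],[1,0.031,0,-0.007,0],[1,0.031,0,-0.007,0],[1,0.031,0,-0.007,0],[1,0.031,0,-0.007,0],[1,0.031,0,-0.007,0],[1,0.031,0,-0.007,0],[1,0,0,0,0]]';  python3 s.py 685 95.5 60
```

```text
time_s: 16.7
position: [679.5, 82.2, 128.0]
tool_rot: [-1.494, 0.574, -0.575]
force: [-0.4, -0.1, -0.4]
finger_gap: 85.4
[679.5  82.2 128. ] jaw deg 47.92 tilt deg 0.08 gap 85.4 F [-0.4 -0.1 -0.4] j6 -0.78
shift mm tool [-4.9 68.  13.5]
```

```bash
python3 -m pendant '[[1,-0.005,0.03,0.014,0],[1,0,0.03,0,0],[1,0,0.01,0,0],[1,0,0,0,0]]';  python3 s.py 685 95.5 11
```

```text
time_s: 17.1
position: [683.1, 96.3, 51.3]
tool_rot: [-1.496, 0.58, -0.572]
force: [-0.3, -0.4, 0.4]
finger_gap: 85.5
[683.1  96.3  51.3] jaw deg 47.82 tilt deg 0.33 gap 85.5 F [-0.3 -0.4  0.4] j6 -0.76
shift mm tool [ 2.1 40.3  0.8]
```

```bash
python3 -m pendant '[[1,0.002,0.015,0,0],[1,0,0.015,0,0],[1,0,0.008,0,0],[1,0,0,0,0],[0,0,0,0,0],[0,0,0,0,0],[0,0,0,0,0],[0,0,0,0,0],[0,0,0,0,0],[0,0,0,0,0]]' 50;  python3 s.py 685 95.5 11; python3 -m pendant '[[0,0,-0.02,0,0],[0,0,-0.03,0,0],[0,0,-0.04,0,0],[0,0,-0.03,0,0],[0,0,0,0,0]]';  python3 s.py 570 -296 110
```

```text
time_s: 18.1
position: [686.4, 95.4, 14.6]
tool_rot: [-1.494, 0.575, -0.576]
force: [-0.5, -0.1, -0.4]
finger_gap: 54.1
[686.4  95.4  14.6] jaw deg 47.84 tilt deg 0.04 gap 54.1 F [-0.5 -0.1 -0.4] j6 -0.76
shift mm tool [-1.1  3.6 -0.8]
time_s: 18.6
position: [685.5, 95.4, 137.4]
tool_rot: [-1.495, 0.578, -0.573]
force: [1.5, 0.5, -0.6]
finger_gap: 54.0
[685.5  95.4 137.4] jaw deg 47.85 tilt deg 0.22 gap 54.0 F [ 1.5  0.5 -0.6] j6 -0.76
shift mm tool [ 177.2   28.2 -367.6]
```

```bash
python3 -m pendant '[[0,0.018,0,-0.037,0],[0,0.018,0,-0.037,0],[0,0.018,0,-0.037,0],[0,0.018,0,-0.037,0],[0,0.018,0,-0.037,0],[0,0.018,0,-0.037,0],[0,0.018,0,-0.037,0],[0,0.018,0,-0.037,0],[0,0.018,0,-0.037,0],[0,0,0,0,0]]';  python3 s.py 570 -296 60
```

```text
time_s: 19.6
position: [575.8, -271.6, 131.6]
tool_rot: [-1.496, 0.579, -0.566]
force: [-0.5, 0.8, -1.4]
finger_gap: 54.3
[ 575.8 -271.6  131.6] jaw deg 48.05 tilt deg 0.47 gap 54.3 F [-0.5  0.8 -1.4] j6 -1.35
shift mm tool [ 12.5  71.6 -21.7]
```

```bash
python3 -m pendant '[[0,0.012,0.03,-0.022,0],[0,0,0.03,0,0],[0,0,0.02,0,0],[0,0,0,0,0]]';  python3 s.py 570 -296 17
```

```text
time_s: 20.0
position: [568.2, -296.8, 47.2]
tool_rot: [-1.494, 0.582, -0.567]
force: [-0.1, -0.0, -0.3]
finger_gap: 54.2
[ 568.2 -296.8   47.2] jaw deg 47.93 tilt deg 0.52 gap 54.2 F [-0.1 -0.  -0.3] j6 -1.39
shift mm tool [ 1.  30.2  1.9]
```

```bash
python3 -m pendant '[[0,0.001,0.012,0.001,0],[0,0,0.01,0,0],[0,0,0.006,0,0],[0,0,0,0,0]]';  python3 s.py 570 -296 15.5
```

```text
time_s: 20.4
position: [570.7, -295.6, 18.5]
tool_rot: [-1.495, 0.579, -0.567]
force: [-0.5, -0.3, 0.0]
finger_gap: 53.9
[ 570.7 -295.6   18.5] jaw deg 48.01 tilt deg 0.43 gap 53.9 F [-0.5 -0.3  0. ] j6 -1.39
shift mm tool [-0.2  3.  -0.7]
```

```bash
python3 -m pendant '[[0,0,0.004,0,0],[0,0,0,0,0],[0.7,0,0,0,0],[0.73,0,0,0,0],[0.73,0,0,0,0],[0.73,0,-0.02,0,0],[0.73,0,-0.04,0,0],[0.7,0,-0.04,0,0],[0.6,0,-0.02,0,0],[0.6,0,0,0,0]]';  python3 s.py 676 -96 110
python3 -c "
from fit import *
print(find('wheel_center',(570,-296),3,[0]))"
```

```text
time_s: 21.4
position: [572.0, -296.0, 140.3]
tool_rot: [-1.495, 0.578, -0.569]
force: [0.7, -0.5, -0.5]
finger_gap: 51.2
[ 572.  -296.   140.3] jaw deg 48.01 tilt deg 0.32 gap 51.2 F [ 0.7 -0.5 -0.5] j6 -1.39
shift mm tool [-56.4  29.8 218.3]
{'both': (np.float64(570.965487065019), np.float64(-296.1149664861582), np.float64(0.11994008541255431), np.float64(0.9224102447809599)), 'top': (np.float64(571.0350464712433), np.float64(-295.732334906555), np.float64(0.19707342892224664), np.float64(0.9351820915469429)), 'scene': (np.float64(571.2052317885036), np.float64(-295.9566474596752), np.float64(0.19035567490113875), np.float64(0.914569923932124))}
```

```bash
python3 -m pendant '[[0.6,-0.009,0,0.036,0],[0.6,-0.009,0,0.036,0],[0.6,-0.009,0,0.036,0],[0.6,-0.009,0,0.036,0],[0.6,-0.009,0,0.036,0],[0.6,-0.009,0,0.036,0],[0.6,0,0,0,0]]';  python3 s.py 676 -96 60
```

```text
time_s: 22.3
position: [673.6, -90.8, 122.2]
tool_rot: [-1.494, 0.6, -0.552]
force: [-0.3, 0.5, 0.3]
finger_gap: 51.3
[673.6 -90.8 122.2] jaw deg 47.8 tilt deg 1.71 gap 51.3 F [-0.3  0.5  0.3] j6 -1.04
shift mm tool [ 7.  62.1 -1.5]
```

```bash
python3 s.py; python3 -m pendant '[[0.6,0.007,0.03,-0.002,0],[0.6,0,0.03,0,0],[0.6,0,0.01,0,0],[0.6,0,0,0,0]]';  python3 s.py 676 -96 10
```

```text
[673.6 -90.8 122.2] jaw deg 47.8 tilt deg 1.71 gap 51.3 F [-0.3  0.5  0.3] j6 -1.04
time_s: 22.7
position: [673.4, -95.9, 45.3]
tool_rot: [-1.496, 0.603, -0.546]
force: [-1.0, 0.6, 0.4]
finger_gap: 51.2
[673.4 -95.9  45.3] jaw deg 47.93 tilt deg 2.06 gap 51.2 F [-1.   0.6  0.4] j6 -1.05
shift mm tool [ 3.1 35.1  2.2]
```

```bash
python3 -m pendant '[[0.6,0.003,0.012,0.001,0],[0.6,0,0.012,0,0],[0.6,0,0.008,0,0],[0.6,0,0,0,0]]';  python3 s.py 676 -96 10
```

```text
time_s: 23.1
position: [676.0, -98.0, 12.5]
tool_rot: [-1.495, 0.603, -0.548]
force: [0.5, -0.1, -0.2]
finger_gap: 51.0
[676.  -98.   12.5] jaw deg 47.87 tilt deg 1.95 gap 51.0 F [ 0.5 -0.1 -0.2] j6 -1.05
shift mm tool [-1.3  2.5  1.5]
```

```bash
python3 -m pendant '[[0.6,0,0.003,0.002,0],[0,0,0,0,0],[0,0,0,0,0],[0,0,0,0,0],[0,0,0,0,0],[0,0,0,0,0]]' 50;  python3 s.py 676 -96 10; python3 -m pendant '[[0,0,-0.02,0,0],[0,0,-0.03,0,0],[0,0,-0.04,0,0],[0,0,-0.03,0,0],[0,0,0,0,0]]';  python3 s.py 398 -294.5 120
```

```text
time_s: 23.7
position: [678.6, -96.5, 11.3]
tool_rot: [-1.495, 0.6, -0.551]
force: [-0.0, -0.2, -0.7]
finger_gap: 28.3
[678.6 -96.5  11.3] jaw deg 47.88 tilt deg 1.77 gap 28.3 F [-0.  -0.2 -0.7] j6 -1.05
shift mm tool [-2.2  1.4 -1.4]
time_s: 24.2
position: [681.3, -97.5, 134.2]
tool_rot: [-1.495, 0.603, -0.548]
force: [-0.3, -0.2, -0.6]
finger_gap: 28.1
[681.3 -97.5 134.2] jaw deg 47.88 tilt deg 1.96 gap 28.1 F [-0.3 -0.2 -0.6] j6 -1.05
shift mm tool [ -77.4   21.4 -335.9]
```

Held; underside at TCP−9.3. Now to the near compartment.

```bash
python3 -m pendant '[[0,-0.009,0,-0.037,0],[0,-0.009,0,-0.037,0],[0,-0.009,0,-0.037,0],[0,-0.009,0,-0.037,0],[0,-0.009,0,-0.037,0],[0,-0.009,0,-0.037,0],[0,-0.009,0,-0.037,0],[0,-0.009,0,-0.037,0],[0,-0.005,0,-0.037,0],[0,0,0,0,0]]';  python3 s.py 398 -294.5 50
```

```text
time_s: 25.2
position: [388.2, -296.9, 136.1]
tool_rot: [-1.494, 0.603, -0.543]
force: [-0.1, 0.1, -1.1]
finger_gap: 28.5
[ 388.2 -296.9  136.1] jaw deg 48.05 tilt deg 2.16 gap 28.5 F [-0.1  0.1 -1.1] j6 -1.57
shift mm tool [ 8.7 85.8  9.6]
```

```bash
python3 -m pendant '[[0,0.009,0.03,0.009,0],[0,0,0.03,0,0],[0,0,0.03,0,0],[0,0,0,0,0]]';  python3 s.py 398 -294.5 12.5
```

```text
time_s: 25.6
position: [398.2, -295.1, 42.7]
tool_rot: [-1.494, 0.604, -0.546]
force: [-0.1, -0.0, -0.8]
finger_gap: 28.4
[ 398.2 -295.1   42.7] jaw deg 47.89 tilt deg 2.06 gap 28.4 F [-0.1 -0.  -0.8] j6 -1.54
shift mm tool [ 0.4 30.2  0.7]
```

```bash
python3 -m pendant '[[0,0,0.012,0,0],[0,0,0.01,0,0],[0,0,0.006,0,0],[0,0,0,0,0]]';  python3 s.py 398 -294.5 12.3
```

```text
time_s: 26.0
position: [398.8, -295.0, 14.7]
tool_rot: [-1.495, 0.601, -0.548]
force: [-0.3, -0.8, -0.8]
finger_gap: 28.3
[ 398.8 -295.    14.7] jaw deg 47.94 tilt deg 1.93 gap 28.3 F [-0.3 -0.8 -0.8] j6 -1.54
shift mm tool [-0.8  2.4 -0.1]
```

```bash
python3 -m pendant '[[0,0,0.003,0,0],[0,0,0,0,0],[0.45,0,0,0,0],[0.5,0,0,0,0],[0.5,0,0,0,0],[0.5,0,-0.02,0,0],[0.5,0,-0.04,0,0],[0.5,0,-0.04,0,0],[0.5,0,-0.02,0,0],[0.5,0,0,0,0]]'; python3 -m pendant '[[0.55,0,0,0,-0.128],[0.55,0,0,0,-0.128],[0.55,0,0,0,-0.128],[0.55,0,0,0,-0.128],[0.55,0,0,0,-0.128],[0.55,0,0,0,-0.128],[0.55,0,0,0,0]]'; python3 s.py 574 -2 120
python3 -c "
from fit import *
print(find('caster_center',(398,-295),3,[.3,.8]));print(find('gearmotor_center',(574,-2),2,[0]))"
```

```text
time_s: 27.0
position: [403.0, -296.7, 137.6]
tool_rot: [-1.496, 0.6, -0.55]
force: [1.1, -1.4, -0.5]
finger_gap: 42.8
time_s: 27.7
position: [401.0, -295.2, 132.0]
tool_rot: [-1.556, -0.023, 0.076]
force: [-0.4, -0.9, 1.0]
finger_gap: 46.5
[ 401.  -295.2  132. ] jaw deg 93.59 tilt deg 2.09 gap 46.5 F [-0.4 -0.9  1. ] j6 -2.34
shift mm tool [191.4   9.8 281.5]
{'both': (np.float64(399.81127394809704), np.float64(-293.1682903877129), np.float64(0.8146328697659381), np.float64(0.8470241635619907)), 'top': (np.float64(398.7709981400822), np.float64(-294.6702132635311), np.float64(0.7563282954339573), np.float64(0.8463558765594222)), 'scene': (np.float64(399.67175329756253), np.float64(-293.64081994848755), np.float64(0.8558235965522918), np.float64(0.8659217877094972))}
{'both': (np.float64(573.3644872217486), np.float64(-2.224266761966227), np.float64(0.04160288408367533), np.float64(0.8560514314628982)), 'top': (np.float64(573.3816286921578), np.float64(-2.5462843061218225), np.float64(0.008007706410691248), np.float64(0.9029803424223208)), 'scene': (np.float64(572.3012047025218), np.float64(-1.8735136541719206), np.float64(0.06714243209822704), np.float64(0.8183139534883721))}
```

```bash
python3 -m pendant '[[0.55,0.024,0,0.035,0],[0.55,0.024,0,0.035,0],[0.55,0.024,0,0.035,0],[0.55,0.024,0,0.035,0],[0.55,0.024,0,0.035,0],[0.55,0.024,0,0.035,0],[0.55,0.024,0,0.035,0],[0.55,0.024,0,0.035,0],[0.55,0,0,0,0]]';  python3 s.py 573 -2 60
```

```text
time_s: 29.0
position: [584.9, 5.1, 131.4]
tool_rot: [-1.559, -0.015, 0.06]
force: [-0.2, -0.9, -1.0]
finger_gap: 47.0
[584.9   5.1 131.4] jaw deg 92.75 tilt deg 1.74 gap 47.0 F [-0.2 -0.9 -1. ] j6 -1.7
shift mm tool [-10.2  71.7  -7.3]
```

```bash
python3 -m pendant '[[0.55,-0.01,0.03,-0.008,0.01],[0.55,0,0.03,0,0],[0.55,0,0.02,0,0],[0.55,0,0,0,0]]';  python3 s.py 573 -2 8
```

```text
time_s: 29.4
position: [573.3, -2.3, 49.9]
tool_rot: [-1.56, -0.009, 0.05]
force: [0.5, 0.2, -0.2]
finger_gap: 47.3
[573.3  -2.3  49.9] jaw deg 92.16 tilt deg 1.6 gap 47.3 F [ 0.5  0.2 -0.2] j6 -1.7
shift mm tool [ 0.8 41.9 -0.1]
```

```bash
python3 -m pendant '[[0.55,0.001,0.014,0,0],[0.55,0,0.014,0,0],[0.55,0,0.008,0,0],[0.55,0,0.003,0,0],[0.55,0,0,0,0]]';  python3 s.py 573 -2 8
```

```text
time_s: 29.9
position: [574.5, -2.8, 10.0]
tool_rot: [-1.561, -0.01, 0.047]
force: [-0.8, -0.1, -0.4]
finger_gap: 46.9
[574.5  -2.8  10. ] jaw deg 92.08 tilt deg 1.44 gap 46.9 F [-0.8 -0.1 -0.4] j6 -1.7
shift mm tool [-1.4  2.1  0.8]
```

```bash
python3 -m pendant '[[0.55,-0.002,0.001,0,0],[0,0,0,0,0],[0,0,0,0,0],[0,0,0,0,0],[0,0,0,0,0],[0,0,0,0,0]]' 50;  python3 s.py; python3 -m pendant '[[0,0,-0.02,0,0],[0,0,-0.03,0,0],[0,0,-0.04,0,0],[0,0,-0.03,0,0],[0,0,0,0,0]]';  python3 s.py 484 -295.5 120
```

```text
time_s: 30.5
position: [573.3, -2.9, 10.7]
tool_rot: [-1.561, -0.013, 0.045]
force: [0.0, 0.3, -1.2]
finger_gap: 22.9
[573.3  -2.9  10.7] jaw deg 92.08 tilt deg 1.29 gap 22.9 F [ 0.   0.3 -1.2] j6 -1.7
time_s: 31.0
position: [575.0, -3.9, 133.7]
tool_rot: [-1.561, -0.01, 0.047]
force: [0.4, 0.0, -1.7]
finger_gap: 22.8
[575.   -3.9 133.7] jaw deg 92.08 tilt deg 1.48 gap 22.8 F [ 0.4  0.  -1.7] j6 -1.7
shift mm tool [-101.2   13.2 -288.2]
```

Held; underside at TCP−8.7.

```bash
python3 -m pendant '[[0,-0.012,0,-0.035,0],[0,-0.012,0,-0.035,0],[0,-0.012,0,-0.035,0],[0,-0.012,0,-0.035,0],[0,-0.012,0,-0.035,0],[0,-0.012,0,-0.035,0],[0,-0.012,0,-0.035,0],[0,-0.012,0,-0.035,0],[0,0,0,0,0]]';  python3 s.py 484 -295.5 60
```

```text
time_s: 31.9
position: [483.8, -295.9, 126.4]
tool_rot: [-1.558, -0.009, 0.054]
force: [0.8, 1.2, -1.1]
finger_gap: 23.1
[ 483.8 -295.9  126.4] jaw deg 92.28 tilt deg 1.79 gap 23.1 F [ 0.8  1.2 -1.1] j6 -2.23
shift mm tool [ 2.1 66.3 -0.5]
```

```bash
python3 -m pendant '[[0,0.002,0.03,0,0.03],[0,0,0.03,0,0],[0,0,0.02,0,0],[0,0,0,0,0]]';  python3 s.py 484 -295.5 12
```

```text
time_s: 32.3
position: [482.3, -293.9, 41.2]
tool_rot: [-1.556, 0.019, 0.029]
force: [0.1, 0.4, -0.6]
finger_gap: 22.7
[ 482.3 -293.9   41.2] jaw deg 90.35 tilt deg 1.92 gap 22.7 F [ 0.1  0.4 -0.6] j6 -2.2
shift mm tool [ 2.6 29.2 -2.1]
```

```bash
python3 - <<'E'
from h import *
a=cv2.cvtColor(cams.snapshot("scene"),cv2.COLOR_RGB2BGR)
u=proj("scene",[[484,-295,20]])[0].astype(int)
cv2.imwrite("pics/gm.png",cv2.resize(a[u[1]-70:u[1]+60,u[0]-80:u[0]+80],None,fx=4,fy=4,interpolation=cv2.INTER_CUBIC))
E
```

```text
(no output)
```

View pics/gm.png

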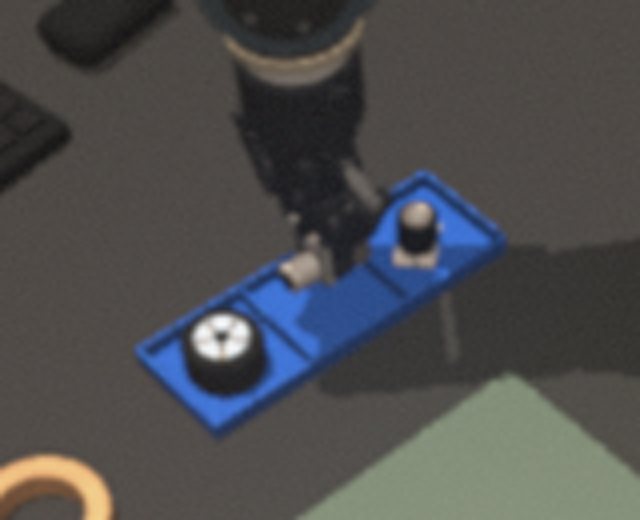

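The wheel (crop 225,350) and the caster (415,235) sit flat in the end compartments. The motor hangs over the middle one at (305,265), so I'm lowering it.

```bash
python3 -m pendant '[[0,0.002,0.012,-0.001,0],[0,0,0.01,0,0],[0,0,0.005,0,0],[0,0,0,0,0]]';  python3 s.py 484 -295.5 11.7
```

```text
time_s: 32.75
position: [485.8, -295.0, 15.6]
tool_rot: [-1.559, 0.015, 0.026]
force: [-0.6, -0.4, -1.2]
finger_gap: 22.9
[ 485.8 -295.    15.6] jaw deg 90.42 tilt deg 1.64 gap 22.9 F [-0.6 -0.4 -1.2] j6 -2.2
shift mm tool [-1.7  3.9 -0.6]
```

```bash
python3 -m pendant '[[0,-0.001,0.004,0,0],[0,0,0,0,0]]';  python3 s.py 484 -295.5 11.7
```

```text
time_s: 32.95
position: [484.9, -295.1, 11.8]
tool_rot: [-1.56, 0.014, 0.026]
force: [-0.4, -0.3, -1.3]
finger_gap: 23.0
[ 484.9 -295.1   11.8] jaw deg 90.43 tilt deg 1.59 gap 23.0 F [-0.4 -0.3 -1.3] j6 -2.2
shift mm tool [-0.9  0.1 -0.4]
```

```bash
python3 -m pendant '[[0.4,0,0,0,0],[0.45,0,0,0,0],[0.45,0,0,0,0],[0.45,0,-0.02,0,0],[0.45,0,-0.04,0,0],[0.45,0,-0.04,0,0],[0.45,0,-0.04,0,0],[0.45,0,-0.04,0,0],[0.45,0,0,0,0]]'; python3 -m pendant '[[0.5,-0.01,0,0.04,0],[0.5,-0.01,0,0.04,0],[0.5,-0.01,0,0.04,0],[0.5,-0.01,0,0.04,0],[0.5,-0.01,0,0.04,0],[0.5,-0.01,0,0.04,0],[0.5,0,0,0,0],[0.5,0,0,0,0],[0.5,0,0,0,0]]'; python3 s.py
cat > chk.py <<'E'
from fit import *
for c in("top","scene"):
    cv2.imwrite(f"pics/{c}9.png",cv2.cvtColor(cams.snapshot(c),cv2.COLOR_RGB2BGR))
T={3:(484,-295.75,3.13-np.pi),2:(495.7,295.45,.14)}
for q,xy,t,y in[("gearmotor_center",(485,-295),3,[0,.2]),("wheel_center",(571,-296),3,[0]),("caster_center",(399,-294),3,[.8]),("stepper_center",(540,300),2,[.8]),("gear_center",(455,290),2,[0])]:
    r=find(q,xy,3,y,snap=False);p=r["both"];a,b,w=T[t];d=np.array(p[:2])-[a,b]
    print(q,np.round(p,2),"in tray",np.round([np.cos(w)*d[0]+np.sin(w)*d[1],-np.sin(w)*d[0]+np.cos(w)*d[1]],1))
E
python3 chk.py
```

```text
time_s: 33.85
position: [489.5, -297.2, 199.7]
tool_rot: [-1.56, 0.014, 0.025]
force: [0.7, 0.6, 0.6]
finger_gap: 38.3
time_s: 34.75
position: [424.5, -50.2, 202.5]
tool_rot: [-1.562, 0.013, 0.022]
force: [-0.1, -0.4, -0.5]
finger_gap: 42.6
[424.5 -50.2 202.5] jaw deg 90.32 tilt deg 1.34 gap 42.6 F [-0.1 -0.4 -0.5] j6 -1.81
gearmotor_center [ 4.8549e+02 -2.9530e+02  6.0000e-02  7.9000e-01] in tray [1.5 0.5]
wheel_center [ 5.7089e+02 -2.9576e+02 -1.1000e-01  9.1000e-01] in tray [86.9  1. ]
caster_center [ 396.71 -295.47    0.81    0.85] in tray [-87.3  -0.7]
stepper_center [540.7  299.35   0.8    0.89] in tray [45.1 -2.4]
gear_center [4.5701e+02 2.9027e+02 1.0000e-01 9.0000e-01] in tray [-39.    0.3]
```

View pics/scene9.png

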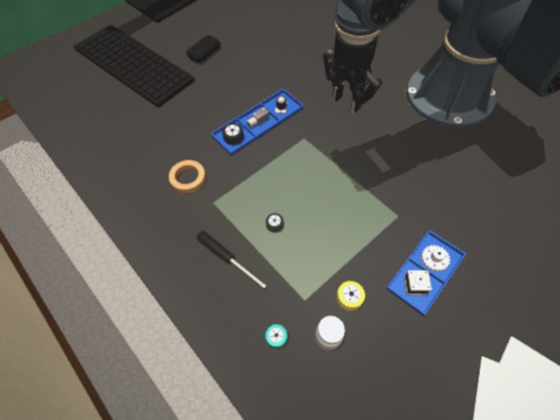

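View pics/top9.png

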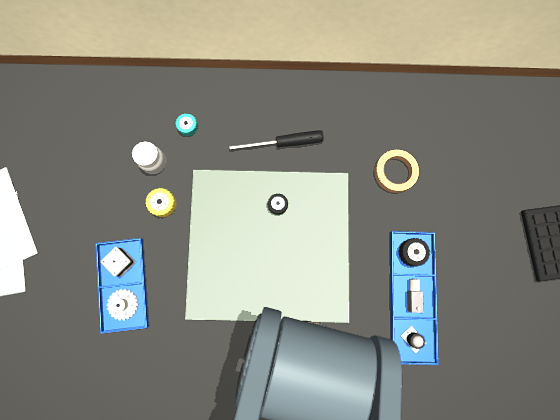

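Both pictures show all five parts upright in their compartments: wheel (415,252), motor (416,296), caster (416,341), stepper (117,262) and gear (122,304) in the top view. The jar, tape roll and screwdriver are at their starting pixels, and the robot is clear.

```bash
python3 -c "
from rig import job;print(job.job_done())"
```

```text
the job is handed in; nothing more can be done
None
```

I made up both kits and handed the job in after about 35 s of robot time; no verdict was reported.

- **Long tray:** the gear motor is in the middle, with the large black wheel in the far end and the ball caster in the near end.
- **Short tray:** the stepper is in the far compartment and the gear in the near one.

The last fits from both cameras put every part within about 5 mm of its compartment centre. The largest offset is the gear, 5 mm along the tray. All parts look upright and flat in the pictures. Height and tilt were judged from the images and the release heights, not measured separately.

The jar, tape roll and screwdriver are at the same pixels as at the start. The wrist force read only a few newtons whenever I checked it, and the gripper finished open and clear at z ≈ 200 mm.

**Disagreements:**
- The two cameras differ by 1–3 mm.
- The gear motor's last outline fit was weak (overlap 0.79), though both pictures confirm where it is.
- The tool stayed tilted by up to 2.4° during the work, which is below the 0.12 rad limit.

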